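Fit the battery pack and unload the controller

ROBOT

A 6-joint arm with a two-finger parallel gripper is mounted at the origin on the work surface. World frame = base frame: x ahead of the robot, y to its left, z up, the work surface at z = 0. Lengths are in m, angles in rad, forces in N, time in s.
With the tool pointing down it reaches from about 0.425 to 1.125 m from the base axis. Payload 14.9 kg.
Tool frame: the origin (TCP) lies midway between the tips of the shut fingers; the grasp point (between the pads) lies 19 mm behind it; z points along the fingers, y is the line along which they close (so a half turn about z gives the same grasp; the last joint's range is limited). The gripper opens to 91 mm and grips with 3 to 60 N. Pads are 32 mm wide; open, the fingers measure 118 mm over their backs; the gripper's body (76 mm by 178 mm) begins 60 mm behind the grasp point.
Start: joints at [-1.174, 0.379, 1.734, -0, 1.028, -0.033], TCP at [0.292, -0.636, 0.214] pointing down, gripper open.
Joint ranges: [-2.77, 2.77], [-0.74, 2.19], [0, 2.66], [-1.06, 4.2], [0.31, 2.87], [-3.08, 3.08]. Speed limits (rad/s): [1.89, 1.89, 2.39, 3.14, 3.14, 3.14].

INTERFACE

Orientations are given as a unit quaternion [w, x, y, z].
In Python, from cell import robot, viewer gives the robot as it stands.
- The arm moves only by the tool play_rows, never from a script. Its argument "deltas" is a list of rows, each an object with "offset": the shift along the world's x, y, z in units of 25 mm (1.0 is 25 mm), a list of three; "turn": the turn, a rotation vector about the world's x, y, z in units of 10 degrees (1.0 is 10 degrees), a list of three; "gripper": the opening, from 0 (shut) to 1 (fully open). A call has exactly 8 rows; each row is the pose to reach, as a shift and turn from the pose commanded when the call began; what a row does not reach only later rows make up. A row lasts 1/8 s, in which the tool goes at most 62.5 mm and 10.7 degrees, less where a joint would pass 70% of its speed; a pose out of reach is approached as far as the arm can. A call with a gripper value outside its range is refused whole. The fingers move at their own pace and stop on an object; "force" is the grip in N (left out, the last holds). Time passes only in rows, so rows that repeat a pose let the fingers close, or fill a call up. It gives the time, the measured TCP pose, the force, the opening and the grip force at its end, in the units of the state.
- robot.read_state(): the state, without advancing time (a new reading comes with each control period).
- viewer.get_image(name): name is "scene" or "top" or "wrist"; returns the picture (400x640x3 uint8, red, green, blue); there is no depth.
- viewer.get_calibration(name): a dict with "intrinsics" (3x3 intrinsics, pixels), "k1" (the pictures are not rectified: a ray, as slopes to the right and down, at radius r is drawn at 1 + k1 r^2 times it, then the intrinsics apply), "xyz" and "orientation" of the camera in the world. Camera axes: x right, y up, looking along -z (the intrinsics and any distortion apply to the point x, -y, -z); pixel columns grow to the right and rows downward; lengths in m; the calibration is good to about 2 mm. A picture is of the moment at which its call begins: read the wrist's pose just before it. get_calibration takes no time and is no camera call; for the wrist camera it gives the pose at the moment of the call.
- robot.finish_job(): hands the job in; it is judged then, once.
The state is a dict: "time_s": time; "joint_pos": joint angles; "joint_vel": joint speeds; "joint_torque": joint torques, N m; "tool_pos": TCP position; "eef_rot": TCP orientation; "contact_force": force on the tool from outside, world axes, zero at the start; "moment": the same for the moment, N m; "finger_gap": opening from 0.0 (shut) to 1.0 (fully open); "grasp_force": force on a finger pad.
Only numpy, scipy, OpenCV 4.12 (cv2) and the standard library are available. Lean on these libraries where they do the work, as an engineer would, in place of code of your own. Each camera call takes 0.05 s, during which the arm holds its last target. There are 200 camera calls.

TASK

The grey game controller is clamped face down in the blue vise, with its black battery pack just started on the guide rails. While the vise still holds the controller, slide the pack along the rails until it clicks home against its stop; then slide the vise jaw open by its red knob, lift the controller out with its pack, and set it down gently, pack side up and flat, in the green tray. Leave the other things on the shelf alone.

Things in the scene. Friction and masses are not known exactly. Their poses are not given: they have to be found in the camera images.
- vise: Blue bench vise, fixed. Origin on the shelf under the middle of the controller's seat (seat 18 mm high); x along the controller towards the steel end stop (face at x 66, top 42 mm high), z up. Base x +-95, y -142..52, 12 mm high. Fixed jaw on +y (y 31..48, x +-45, top 27.5 mm); sliding jaw with red knob on -y.
- jaw (a joint): Opening of the sliding jaw in m: 0 closed (its 4 mm lip, top 29 mm above the shelf, overlaps the controller's bezel and keeps it down), 0.035 fully open. Moves to the vise's -y and stays where left (3 N to move). The controller can be lifted from 0.012 on.
- jaw_knob (a point): Centre of the top of the sliding jaw's upright round red knob, 16 mm in diameter, its top 66 mm and its foot 24 mm above the shelf; about 82 mm to the vise's -y from the seat's middle when closed.
- controller: Flat grey game controller lying face down; origin: centre of underside, x along its length, z up. White bezel 130 x 61 mm, z 0..6; grey shell above it 126 x 53 mm, z 6..26 (grasp this, 53 across y). On its back two dark rails along x (x -62..44, |y| 15.5..22, top z 35 mm) hold the pack's foot; dark stop wall at x 38.5 mm (top z 40.5). 0.2 kg.
- battery: Black battery pack with yellow band, 52 (x) x 29 x 24 (z) mm, on a 36 mm wide, 5 mm thick foot under the rails. Origin: centre of underside; axes as the controller's. Starts at controller x -37..-30 mm; home at x = +12 mm (against the stop wall). Underside 26 mm, top 50 mm above the controller's underside. Rear face above the rails is free to push; detent about 5 N.
- latch (a joint): Spring detent, a brass bump in the controller's back between the rails: 0 up (free, or snapped into the pack's notch), up to 0.004 m pressed down while the pack passes over it.
- tray: Green shallow open tray fixed to the shelf, 200 (x) x 120 (y) mm outside, walls 4 mm thick and 14 mm high, inner floor 4 mm above the shelf. Origin: centre of its underside. To the left or the right of the vise.
- fuse_bin: Blue divided bin with small fuses, 160 x 110 x 40 mm, fixed, on the other side of the vise from the tray. Origin: centre of its underside; bystander
- console_lid: beige plastic console lid, 160 x 200 x 36 mm, top up (its origin is at the middle of its near long edge, at the bottom); bystander
- spring_housing: chrome eject spring housing, upright cylinder 32 mm across, 57 mm tall on a small foot; bystander. Origin: centre of its underside
- fuse_holder: matte black ceramic fuse holder, 60 x 30 x 28 mm; bystander. Origin: centre of its underside
- tweezers: orange tweezers with steel tips, 140 mm long, 6 mm thick, lying flat; bystander. Origin: centre of its underside
- cartridge: grey game cartridge with a red label, 58 x 66 x 10 mm, lying flat; bystander. Origin: centre of its underside
- screw_jar: amber screw jar with a black cap, 56 mm across, 60 mm tall; bystander. Origin: centre of its underside

How it is judged:
By the outcome, as a careful person would: the job done as asked, in the order asked, and still so for the second after the job is handed in, with the robot touching nothing.
It also fails if it takes over 61 s, if anything falls off the work surface, if the arm or the gripper's body presses on something with over 40 N, if the wrist force passes 120 N, or if a joint passes its speed limit or range.

## Working session

There is one attempt and no reset: what is moved stays moved. The work goes in short steps, Python scripts to look and compute and a tool call to move; the robot and the scene stay as the last step left them, time stands still between calls to the robot, and variables do not carry over. Pictures are saved under pics/ and viewed, at most 10 in all, crops included, and the job is handed in when it is done.

Besides the shell and the picture viewer there is one more tool, called after "Call:" as name([rows], argument=value, ...), one row to a line, values as JSON. play_rows: Moves the arm, as the interface text tells. Its arguments: {"type":"object","properties":{"deltas":{"type":"array","items":{"type":"object","properties":{"offset":{"type":"array","items":{"type":"number"}},"turn":{"type":"array","items":{"type":"number"}},"gripper":{"type":"number"}}}},"force":{"type":"number"}},"required":["deltas"]}

```bash
mkdir -p pics; ls; python3 - <<'E'
from cell import robot, viewer
import cv2
for n in ("scene","top"):
    im=viewer.get_image(n); cv2.imwrite(f"pics/{n}0.png",im[:,:,::-1])
    c=viewer.get_calibration(n); print(n,c)
s=robot.read_state(); print(s['time_s'],s['tool_pos'],s['eef_rot'])
E
```

```text
pics
scene {'intrinsics': array([[448.34363745,   0.        , 326.5925624 ],
       [  0.        , 448.34363745, 197.09462142],
       [  0.        ,   0.        ,   1.        ]]), 'k1': 0.02500040721715272, 'xyz': array([ 1.00882928, -0.43994053,  0.76986214]), 'orientation': array([0.85591474, 0.3398384 , 0.14043952, 0.36358846])}
top {'intrinsics': array([[462.8712062 ,   0.        , 318.92230583],
       [  0.        , 462.8712062 , 197.80870017],
       [  0.        ,   0.        ,   1.        ]]), 'k1': -0.08353004093842988, 'xyz': array([0.48508726, 0.01367786, 1.04820697]), 'orientation': array([-0.70377125, -0.01307293,  0.02664772,  0.70980633])}
0.1 [ 0.29153314 -0.63603475  0.21338604] [-4.47488521e-04  9.76997372e-01  2.13250857e-01 -8.32920535e-05]
```

View pics/top0.png

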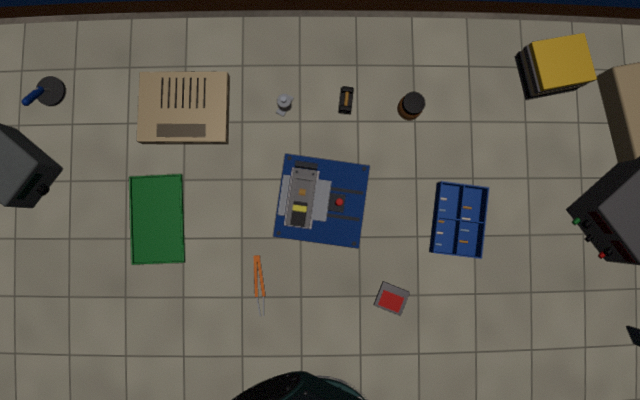

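View pics/scene0.png

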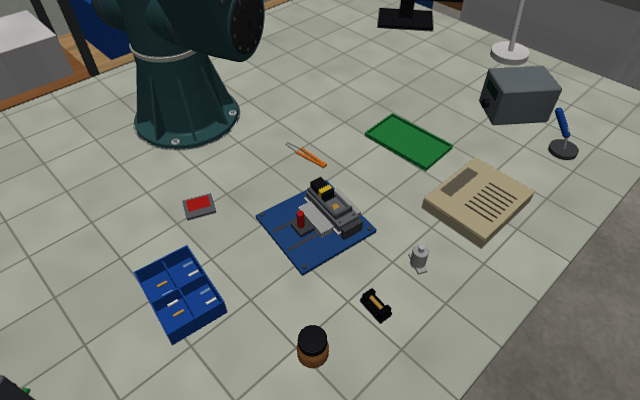

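The top view shows the vise at about (320,200), with the end stop towards image top (305,165) and the red knob at (340,202). The tray is at (157,219), the fuse bin at (459,220), the tweezers at (260,285) and the console lid at (182,107). The scene view agrees, and the pack's yellow band is at (322,187).

```bash
cat > h.py <<'E'
import numpy as np, cv2
from cell import robot, viewer
from scipy.spatial.transform import Rotation as R
def rot(c): q=c['orientation']; return R.from_quat([q[1],q[2],q[3],q[0]])
def ray(c,px):
    K=c['intrinsics']; d=np.array([c['k1'],0,0,0,0.])
    p=cv2.undistortPoints(np.array(px,float).reshape(-1,1,2),K,d).reshape(-1,2)
    return rot(c).apply(np.c_[p[:,0],-p[:,1],-np.ones(len(p))])
def plane(c,px,z):
    d=ray(c,px); return c['xyz']+d*((z-c['xyz'][2])/d[:,2])[:,None]
def tri(c1,p1,c2,p2):
    a=ray(c1,[p1])[0];b=ray(c2,[p2])[0]
    A=np.c_[a,-b]; s=np.linalg.lstsq(A,c2['xyz']-c1['xyz'],rcond=None)[0]
    P=c1['xyz']+a*s[0];Q=c2['xyz']+b*s[1]; return (P+Q)/2,np.linalg.norm(P-Q)
def proj(c,P):
    v=rot(c).inv().apply(np.atleast_2d(P)-c['xyz']); u=np.c_[v[:,0],-v[:,1]]/-v[:,2:]
    u=u*(1+c['k1']*(u**2).sum(1))[:,None]; K=c['intrinsics']
    return u*[K[0,0],K[1,1]]+K[:2,2]
RNG={'red':((0,120,60),(8,255,255)),'yellow':((22,120,90),(34,255,255)),'green':((55,120,40),(75,255,255)),'blue':((100,120,40),(118,255,255))}
def blobs(im,col,amin=15):
    m=cv2.inRange(cv2.cvtColor(im,cv2.COLOR_RGB2HSV),*RNG[col])
    cs=cv2.findContours(m,cv2.RETR_EXTERNAL,cv2.CHAIN_APPROX_NONE)[0]
    return sorted([c for c in cs if cv2.contourArea(c)>amin],key=cv2.contourArea)[::-1]
def cen(b): m=cv2.moments(b); return np.array([m['m10']/m['m00'],m['m01']/m['m00']])
E
python3 - <<'E'
from h import *
for n in("top","scene"):
    im=cv2.imread(f"pics/{n}0.png")[:,:,::-1].copy(); c=viewer.get_calibration(n)
    for col in RNG:
        for b in blobs(im,col)[:5]: print(n,col,cv2.contourArea(b),cen(b).round(1),cv2.boundingRect(b))
c=viewer.get_calibration("top"); im=cv2.imread("pics/top0.png")[:,:,::-1].copy()
def rect(b,z):
    P=plane(c,b.reshape(-1,2),z)[:,:2]; (o,wh,a)=cv2.minAreaRect((P*1000).astype(np.float32)); return np.round(o,1),np.round(wh,1),a
for b in blobs(im,'blue',800): print('blue12',rect(b,.012),cen(b))
for b in blobs(im,'green',800): print('green14',rect(b,.014),cen(b))
E
```

```text
top red 313.5 [390.6 300.8] (378, 290, 26, 22)
top red 32.5 [339.  201.5] (336, 198, 7, 8)
top red 16.5 [601.6 254.7] (599, 252, 6, 6)
top yellow 2522.5 [563.7  60.6] (532, 33, 65, 56)
top yellow 65.5 [299.4 207.9] (293, 205, 14, 7)
top green 4427.0 [156.4 219. ] (130, 174, 54, 90)
top green 22.5 [576.5 220.5] (573, 218, 8, 6)
top blue 3511.0 [331.9 203.9] (274, 154, 95, 94)
top blue 3359.0 [460.4 219.6] (433, 182, 56, 76)
top blue 134.0 [619.3   2.4] (600, 0, 40, 7)
top blue 112.5 [31.4 95.5] (22, 86, 22, 19)
top blue 63.5 [38.4  1.4] (21, 0, 36, 5)
scene red 216.5 [197.8 203. ] (186, 196, 25, 15)
scene red 88.5 [300.2 218.9] (297, 210, 7, 18)
scene yellow 46.5 [324.7 188.7] (319, 185, 13, 9)
scene green 2337.5 [408.7 141.1] (365, 114, 88, 57)
scene green 17.5 [ 25.8 390.2] (23, 388, 7, 6)
scene blue 4948.5 [180.2 293.5] (134, 246, 93, 99)
scene blue 2947.0 [306.4 236.1] (256, 190, 120, 85)
scene blue 1628.5 [99.6 30.3] (69, 0, 62, 59)
scene blue 180.0 [562.2 122. ] (555, 108, 15, 30)
scene blue 64.0 [425.2   3.1] (415, 0, 18, 9)
blue12 (array([537.4, -11.6]), array([191.5, 186.8]), 81.58192443847656) [331.89888921 203.93069401]
blue12 (array([ 491.6, -327.3]), array([113.4, 161.6]), 82.44432067871094) [460.36111938 219.60598392]
green14 (array([499.1, 358.5]), array([196.8, 119.1]), 2.0357136726379395) [156.41544311 219.02334162]
```

Call:
play_rows([
  {"offset":[0.6,2.3,0],"turn":[0,0,-0.5],"gripper":0.0},
  {"offset":[1.2,4.6,0],"turn":[0,0,-1.0],"gripper":0.0},
  {"offset":[1.8,6.9,0],"turn":[0,0,-1.5],"gripper":0.0},
  {"offset":[2.4,9.2,0],"turn":[0,0,-2.0],"gripper":0.0},
  {"offset":[3.0,11.5,0],"turn":[0,0,-2.5],"gripper":0.0},
  {"offset":[3.6,13.8,0],"turn":[0,0,-3.0],"gripper":0.0},
  {"offset":[4.2,16.1,0],"turn":[0,0,-3.26],"gripper":0.0},
  {"offset":[4.8,18.4,0],"turn":[0,0,-3.26],"gripper":0.0},
])

```text
time_s: 1.1
tool_pos: [0.4117, -0.1745, 0.214]
eef_rot: [0.0, 0.998, -0.07, 0.0]
contact_force: [0.4, -1.1, 0.2]
finger_gap: 0.152
grasp_force: 0.0
```

Call:
play_rows([
  {"offset":[0.3,2.0,0],"turn":[0,0,0],"gripper":0.0},
  {"offset":[0.6,4.0,0],"turn":[0,0,0],"gripper":0.0},
  {"offset":[0.9,6.0,0],"turn":[0,0,0],"gripper":0.0},
  {"offset":[1.2,7.5,0],"turn":[0,0,0],"gripper":0.0},
  {"offset":[1.4,8.3,0],"turn":[0,0,0],"gripper":0.0},
  {"offset":[1.4,8.3,0],"turn":[0,0,0],"gripper":0.0},
  {"offset":[1.4,8.3,0],"turn":[0,0,0],"gripper":0.0},
  {"offset":[1.4,8.3,0],"turn":[0,0,0],"gripper":0.0},
])

```text
time_s: 2.1
tool_pos: [0.4465, 0.0304, 0.2139]
eef_rot: [0.0, 0.998, -0.07, -0.0]
contact_force: [-0.1, -0.1, 0.4]
finger_gap: 0.002
grasp_force: 0.0
```

```bash
python3 - <<'E'
from h import *
import json
c=viewer.get_calibration("wrist"); im=viewer.get_image("wrist"); cv2.imwrite("pics/w1.png",im[:,:,::-1])
np.save("w1.npy",c,allow_pickle=True); print(c)
s=robot.read_state(); print(s['time_s'],s['tool_pos'],s['eef_rot'])
E
```

```text
{'intrinsics': array([[337.26976857,   0.        , 327.75000349],
       [  0.        , 337.26976857, 198.93594355],
       [  0.        ,   0.        ,   1.        ]]), 'k1': -0.07033705097059707, 'xyz': array([0.51734855, 0.02094788, 0.38544917]), 'orientation': array([-0.65017952,  0.0841949 , -0.09601593,  0.7489718 ])}
2.15 [0.44654668 0.03043867 0.21390341] [ 1.89104119e-05  9.97541260e-01 -7.00816261e-02 -1.08440709e-05]
```

View pics/w1.png

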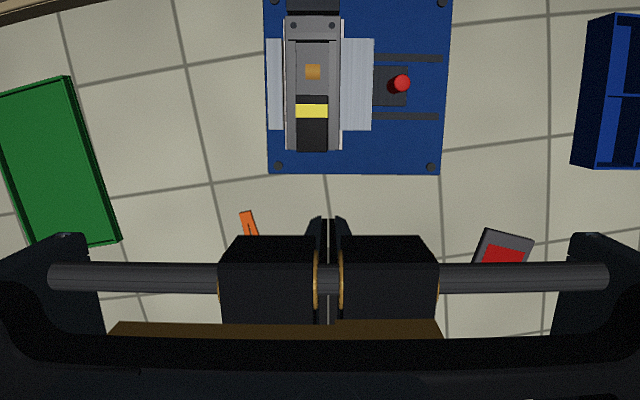

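Wrist view: the vise base's near corners are at (269,175) and (440,175). The knob top is at (401,82), the yellow band at (312,110), the pack's near end at about y=150, the shell's far end at about y=15, and the fixed jaw on the left at (275,85).

```bash
python3 - <<'E'
from h import *
c=np.load("w1.npy",allow_pickle=True).item(); im=cv2.imread("pics/w1.png")[:,:,::-1].copy()
ct=viewer.get_calibration("top"); it=cv2.imread("pics/top0.png")[:,:,::-1].copy()
cs=viewer.get_calibration("scene"); isc=cv2.imread("pics/scene0.png")[:,:,::-1].copy()
b=blobs(im,'blue',3000)
for k in b: print('blue',cv2.contourArea(k),cen(k),cv2.boundingRect(k))
v=min(b,key=lambda k:abs(cen(k)[0]-350))
# near, left and right edges of base: fit lines on the contour
P=v.reshape(-1,2).astype(float)
near=P[(P[:,1]>168)&(P[:,0]>280)&(P[:,0]<430)]; rt=P[(P[:,0]>436)&(P[:,1]<165)&(P[:,1]>5)]; lf=P[(P[:,0]<272)&(P[:,1]<165)&(P[:,1]>5)]
L={}
for n,e in(('near',near),('right',rt),('left',lf)):
    w=plane(c,e,.012)[:,:2]; f=cv2.fitLine(w.astype(np.float32),cv2.DIST_HUBER,0,.01,.01).ravel(); L[n]=f; print(n,len(e),f.round(4),np.degrees(np.arctan2(f[1],f[0])))
def X(a,b): t=np.linalg.solve(np.c_[a[:2],-b[:2]],b[2:]-a[2:]); return a[2:]+a[:2]*t[0]
nl,nr=X(L['near'],L['left']),X(L['near'],L['right']); print('corners',nl,nr,np.linalg.norm(nl-nr))
y=(nl-nr)/np.linalg.norm(nl-nr); x=np.array([y[1],-y[0]]); O=nr+y*.142+x*.095; print('O',O,'yaw',np.degrees(np.arctan2(x[1],x[0])))
k=min(blobs(im,'red'),key=lambda k:np.hypot(*(cen(k)-[401,82]))); print('knob',cv2.boundingRect(k))
yb=min(blobs(im,'yellow'),key=lambda k:np.hypot(*(cen(k)-[312,110]))); ty=blobs(it,'yellow')[1]; sy=blobs(isc,'yellow')[0]
def loc(p): d=np.array(p[:2])-O; return np.array([d@x,d@y]).round(4)
for n,q in(('wt',tri(c,cen(yb),ct,cen(ty))),('ws',tri(c,cen(yb),cs,cen(sy))),('ts',tri(ct,cen(ty),cs,cen(sy)))): print('band',n,q,loc(q[0]))
print('band z68',loc(plane(c,[cen(yb)],.068)[0]),cv2.boundingRect(yb))
kt=blobs(it,'red')[1]
print('knob',loc(plane(c,[(401,80)],.066)[0]),tri(c,(401,80),ct,cen(kt)))
for n,p,z in(('packnearL',(297,151),.068),('packnearR',(328,151),.068),('shellfarL',(287,15),.044),('shellfarR',(340,15),.044),('bezel L',(283,90),.024),('bezelR',(342,90),.024)): print(n,loc(plane(c,[p],z)[0]))
g=blobs(im,'green',1000)[0]
cv2.imwrite("pics/w1c.png",cv2.resize(im[0:180,250:460][:,:,::-1],None,fx=3.3,fy=3.3,interpolation=cv2.INTER_CUBIC))
E
```

```text
blue 15075.5 [381.8009574   91.65792179] (263, 0, 190, 175)
near 149 [0.1402 0.9901 0.4488 0.0196] 81.93999
right 196 [ 0.9893 -0.1459  0.5078 -0.1057] -8.389937
left 260 [ 0.9893 -0.1456  0.5484  0.0826] -8.373438
corners [0.45957834 0.09571587] [ 0.4326203  -0.09465364] 0.19226879
O [0.5465917  0.03262368] yaw -8.060011
knob (394, 74, 16, 18)
band wt (array([0.52025626, 0.03704215, 0.02873619]), np.float64(0.00021339987861203495)) [-0.0267  0.0007]
band ws (array([0.519878  , 0.03514958, 0.06938829]), np.float64(3.9415022897439175e-05)) [-0.0268 -0.0012]
band ts (array([0.51892973, 0.03617924, 0.06795863]), np.float64(0.00011606328573487619)) [-0.0279 -0.0004]
band z68 [-0.0268 -0.0012] (296, 104, 32, 14)
knob [ 0.0005 -0.0825] (array([ 0.53336322, -0.04760702,  0.07330394]), np.float64(0.0034726684482361023))
packnearL [-0.0639  0.0128]
packnearR [-0.0639 -0.0163]
shellfarL [0.061 0.022]
shellfarR [ 0.0608 -0.0275]
bezel L [-0.006  0.03 ]
bezelR [-0.0061 -0.0308]
```

View pics/w1c.png

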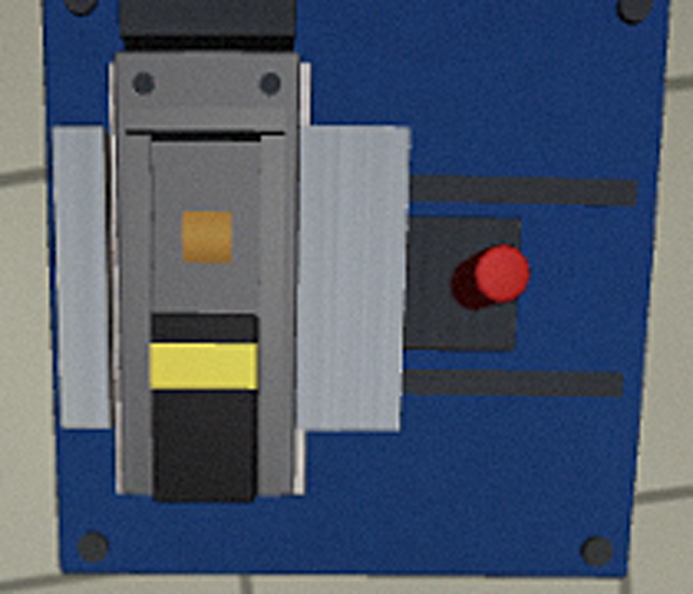

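The wrist crop shows the pack at the near end of the rails (about -38 mm), the brass latch ahead of it, and the knob clear. The measured yaw is about -8.2°. Next, lower behind the pack with the fingers shut and push.

Call:
play_rows([
  {"offset":[0.36,0.57,-2.0],"turn":[0,0,0],"gripper":0.0},
  {"offset":[0.36,0.57,-4.2],"turn":[0,0,0],"gripper":0.0},
  {"offset":[0.36,0.57,-5.8],"turn":[0,0,0],"gripper":0.0},
  {"offset":[0.36,0.57,-6.28],"turn":[0,0,0],"gripper":0.0},
  {"offset":[0.64,0.53,-6.28],"turn":[0,0,0],"gripper":0.0},
  {"offset":[0.91,0.49,-6.28],"turn":[0,0,0],"gripper":0.0},
  {"offset":[1.15,0.455,-6.28],"turn":[0,0,0],"gripper":0.0},
  {"offset":[1.39,0.42,-6.28],"turn":[0,0,0],"gripper":0.0},
])

```text
time_s: 3.15
tool_pos: [0.4821, 0.0416, 0.0577]
eef_rot: [-0.0, 0.998, -0.07, 0.0]
contact_force: [-4.3, 1.2, 3.5]
finger_gap: 0.003
grasp_force: 2.2
```

Call:
play_rows([
  {"offset":[0.2,-0.029,0],"turn":[0,0,0],"gripper":0.0},
  {"offset":[0.4,-0.058,0],"turn":[0,0,0],"gripper":0.0},
  {"offset":[0.6,-0.086,0],"turn":[0,0,0],"gripper":0.0},
  {"offset":[0.8,-0.115,0],"turn":[0,0,0],"gripper":0.0},
  {"offset":[1.0,-0.144,0],"turn":[0,0,0],"gripper":0.0},
  {"offset":[1.15,-0.165,0],"turn":[0,0,0],"gripper":0.0},
  {"offset":[1.27,-0.183,0],"turn":[0,0,0],"gripper":0.0},
  {"offset":[1.27,-0.183,0],"turn":[0,0,0],"gripper":0.0},
])

```text
time_s: 4.15
tool_pos: [0.5136, 0.0371, 0.057]
eef_rot: [-0.0, 0.998, -0.07, 0.0]
contact_force: [-1.0, -0.6, -0.3]
finger_gap: 0.0
grasp_force: 0.0
```

```bash
python3 - <<'E'
from h import *
c=viewer.get_calibration("wrist"); im=viewer.get_image("wrist")
x=np.array([.9898,-.1426]);y=np.array([.1426,.9898]);O=np.array([.5466,.0326])
yb=[k for k in blobs(im,'yellow') if 200<cen(k)[0]<450]
for k in yb:
    P=plane(c,[cen(k)],.068)[0]; d=P[:2]-O; print(d@x,d@y)
s=robot.read_state();d=s['tool_pos'][:2]-O; print(d@x,d@y,s['contact_force'])
cv2.imwrite("pics/w2.png",im[:,:,::-1])
E
```

```text
0.023026049498018213 -0.00032267708112074364
-0.033539702339758 -0.0003064458777903392 [ 0.04016396 -0.21242794  0.17825191]
```

View pics/w2.png

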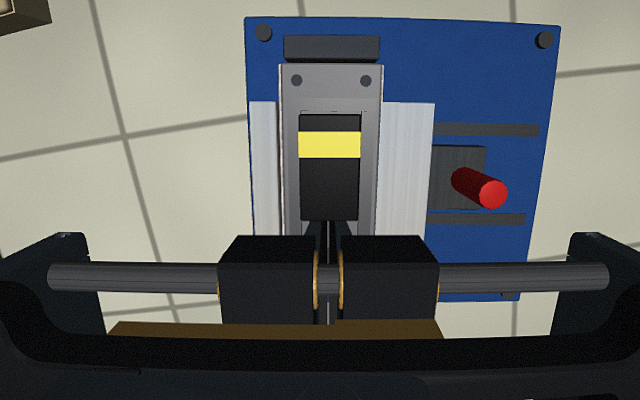

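The band has moved 49.8 mm and the pack now sits against the stop wall (pack front at row 113, wall at row 112). Next, a gentle extra push to confirm, then back off and rise.

Call:
play_rows([
  {"offset":[0.08,-0.012,0],"turn":[0,0,0],"gripper":0.0},
  {"offset":[0.16,-0.023,0],"turn":[0,0,0],"gripper":0.0},
  {"offset":[0.22,-0.032,0],"turn":[0,0,0],"gripper":0.0},
  {"offset":[0.28,-0.04,0],"turn":[0,0,0],"gripper":0.0},
  {"offset":[0.28,-0.04,0],"turn":[0,0,0],"gripper":0.0},
  {"offset":[0.28,-0.04,0],"turn":[0,0,0],"gripper":0.0},
  {"offset":[0.28,-0.04,0],"turn":[0,0,0],"gripper":0.0},
  {"offset":[0.28,-0.04,0],"turn":[0,0,0],"gripper":0.0},
])

```text
time_s: 5.2
tool_pos: [0.5158, 0.0365, 0.056]
eef_rot: [0.0, 0.998, -0.07, -0.005]
contact_force: [-23.8, 5.6, 18.1]
finger_gap: 0.004
grasp_force: 12.4
```

```bash
python3 - <<'E'
from h import *
c=viewer.get_calibration("wrist"); im=viewer.get_image("wrist")
x=np.array([.9898,-.1426]);y=np.array([.1426,.9898]);O=np.array([.5466,.0326])
for k in blobs(im,'yellow'):
    P=plane(c,[cen(k)],.068)[0]; d=P[:2]-O; print(d@x,d@y)
s=robot.read_state();d=s['tool_pos'][:2]-O; print(d@x,d@y,s['contact_force'])
E
```

```text
0.024579315429930627 -0.0003784877632398483
-0.031038348741261653 -0.0005831492875679323 [-23.55450554   5.94941555  19.91571386]
```

Force 24 N with no further motion, so the pack is home. Back off, rise and go beside the knob.

Call:
play_rows([
  {"offset":[-0.5,0.07,0],"turn":[0,0,0],"gripper":0.0},
  {"offset":[-0.7,0.1,0.2],"turn":[0,0,0],"gripper":0.0},
  {"offset":[-0.7,0.1,1.7],"turn":[0,0,0],"gripper":0.0},
  {"offset":[0.0,-1.0,1.7],"turn":[0,0,0],"gripper":0.0},
  {"offset":[0.776,-2.25,1.7],"turn":[0,0,0],"gripper":0.0},
  {"offset":[0.776,-2.25,1.0],"turn":[0,0,0],"gripper":0.0},
  {"offset":[0.776,-2.25,-0.3],"turn":[0,0,0],"gripper":0.0},
  {"offset":[0.776,-2.25,-0.6],"turn":[0,0,0],"gripper":0.0},
])

```text
time_s: 6.25
tool_pos: [0.538, -0.0198, 0.0402]
eef_rot: [-0.0, 0.998, -0.069, -0.002]
contact_force: [0.6, -0.6, -0.4]
finger_gap: 0.003
grasp_force: 0.0
```

Call:
play_rows([
  {"offset":[-0.03,-0.2,0],"turn":[0,0,0],"gripper":0.0},
  {"offset":[-0.06,-0.4,0],"turn":[0,0,0],"gripper":0.0},
  {"offset":[-0.09,-0.65,0],"turn":[0,0,0],"gripper":0.0},
  {"offset":[-0.13,-0.9,0],"turn":[0,0,0],"gripper":0.0},
  {"offset":[-0.165,-1.15,0],"turn":[0,0,0],"gripper":0.0},
  {"offset":[-0.2,-1.4,0],"turn":[0,0,0],"gripper":0.0},
  {"offset":[-0.215,-1.5,0],"turn":[0,0,0],"gripper":0.0},
  {"offset":[-0.215,-1.5,0],"turn":[0,0,0],"gripper":0.0},
])

```text
time_s: 7.25
tool_pos: [0.534, -0.0579, 0.0418]
eef_rot: [0.0, 0.998, -0.07, -0.0]
contact_force: [0.2, 0.3, 0.8]
finger_gap: 0.002
grasp_force: 0.0
```

```bash
python3 - <<'E'
from h import *
c=viewer.get_calibration("wrist"); im=viewer.get_image("wrist")
x=np.array([.9898,-.1426]);y=np.array([.1426,.9898]);O=np.array([.5466,.0326])
for k in blobs(im,'yellow'):
    P=plane(c,[cen(k)],.068)[0]; d=P[:2]-O; print('band',d@x,d@y)
for k in blobs(im,'red')[:3]: 
    P=plane(c,[cen(k)],.05)[0]; d=P[:2]-O; print('red',cv2.boundingRect(k),d@x,d@y)
s=robot.read_state();d=s['tool_pos'][:2]-O; print(d@x,d@y,s['contact_force'])
cv2.imwrite("pics/w3.png",im[:,:,::-1])
E
```

```text
band 0.02483707378230205 -0.004120613549653255
red (352, 228, 20, 7) 0.011904545190733437 -0.10789402253183292
0.0003342442802040659 -0.09127832512222499 [-0.00387717  0.33427883  0.11919196]
```

View pics/w3.png

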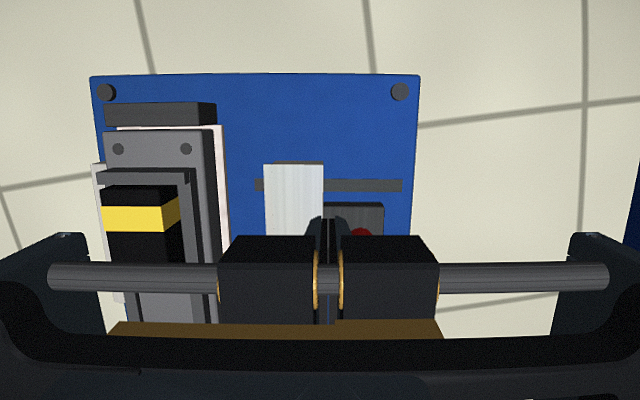

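The jaw has opened about 30 mm: its inner edge is at column 264 and the bezel edge at 228, and the pack is still in place. Rise, move over the controller, open the fingers and descend.

Call:
play_rows([
  {"offset":[0.02,0.1,0.1],"turn":[0,0,0],"gripper":0.0},
  {"offset":[0.02,0.1,1.8],"turn":[0,0,0],"gripper":0.2},
  {"offset":[0.3,1.5,2.6],"turn":[0,0,0],"gripper":0.88},
  {"offset":[0.66,3.4,2.6],"turn":[0,0,0],"gripper":0.88},
  {"offset":[0.66,3.58,2.6],"turn":[0,0,0],"gripper":0.88},
  {"offset":[0.66,3.58,2.6],"turn":[0,0,0],"gripper":0.88},
  {"offset":[0.66,3.58,2.6],"turn":[0,0,0],"gripper":0.88},
  {"offset":[0.66,3.58,2.6],"turn":[0,0,0],"gripper":0.88},
])

```text
time_s: 8.3
tool_pos: [0.5505, 0.0311, 0.1068]
eef_rot: [0.0, 0.998, -0.07, -0.0]
contact_force: [-0.3, 1.2, -0.6]
finger_gap: 0.739
grasp_force: 0.0
```

```bash
python3 - <<'E'
from h import *
c=viewer.get_calibration("wrist"); im=viewer.get_image("wrist")
x=np.array([.9898,-.1426]);y=np.array([.1426,.9898]);O=np.array([.5466,.0326])
for k in blobs(im,'yellow'):
    P=plane(c,[cen(k)],.068)[0]; d=P[:2]-O; print('band',d@x,d@y,cv2.boundingRect(k))
for k in blobs(im,'red')[:3]: 
    P=plane(c,[cen(k)],.066)[0]; d=P[:2]-O; print('red',cv2.boundingRect(k),d@x,d@y)
s=robot.read_state();d=s['tool_pos'][:2]-O; print(d@x,d@y,s['tool_pos'],s['finger_gap'])
cv2.imwrite("pics/w4.png",im[:,:,::-1])
# tray: corners from top (z=14mm rim outer)
ct=viewer.get_calibration("top"); it=cv2.imread("pics/top0.png")[:,:,::-1].copy(); g=blobs(it,'green',1000)[0]
cs=viewer.get_calibration("scene"); js=cv2.imread("pics/scene0.png")[:,:,::-1].copy(); gs=blobs(js,'green',1000)[0]
def quad(b):
    h=cv2.convexHull(b); return cv2.approxPolyDP(h,0.05*cv2.arcLength(h,True),True).reshape(-1,2)
print('top',quad(g).tolist(),plane(ct,quad(g),.014).round(4).tolist()); print('scene',plane(cs,quad(gs),.014).round(4).tolist())
c1=np.load("w1.npy",allow_pickle=True).item(); i1=cv2.imread("pics/w1.png")[:,:,::-1].copy(); g1=blobs(i1,'green',1000)[0]; print('w1',quad(g1).tolist(),plane(c1,quad(g1),.014).round(4).tolist())
print(tri(ct,cen(g),cs,cen(gs)))
E
```

```text
band 0.024294076178453593 -0.00043303339347655807 (305, 184, 46, 20)
red (462, 205, 38, 30) 0.004199146396125262 -0.10606541728581996
0.004144664133524509 -0.0008439267997804537 [0.55058189 0.03117371 0.10682427] 0.7843953202843209
top [[181, 175], [183, 261], [132, 263], [130, 177]] [[0.597, 0.3033, 0.014], [0.4046, 0.2978, 0.014], [0.4004, 0.4134, 0.014], [0.5937, 0.42, 0.014]]
scene [[0.4035, 0.2973, 0.014], [0.4055, 0.4149, 0.014], [0.5958, 0.4209, 0.014], [0.6052, 0.2946, 0.014]]
w1 [[0, 93], [62, 76], [116, 242], [36, 240]] [[0.5977, 0.3877, 0.014], [0.6003, 0.3035, 0.014], [0.4036, 0.2965, 0.014], [0.4197, 0.4036, 0.014]]
(array([0.49957646, 0.36317368, 0.00240576]), np.float64(0.0027129770605911216))
```

Call:
play_rows([
  {"offset":[0,0,-1.0],"turn":[0,0,0],"gripper":0.88},
  {"offset":[0,0,-2.0],"turn":[0,0,0],"gripper":0.88},
  {"offset":[0,0,-2.6],"turn":[0,0,0],"gripper":0.88},
  {"offset":[0,0,-2.97],"turn":[0,0,0],"gripper":0.88},
  {"offset":[0,0,-2.97],"turn":[0,0,0],"gripper":0.88},
  {"offset":[0,0,-2.97],"turn":[0,0,0],"gripper":0.5},
  {"offset":[0,0,-2.97],"turn":[0,0,0],"gripper":0.4},
  {"offset":[0,0,-2.97],"turn":[0,0,0],"gripper":0.4},
], force=40)

```text
time_s: 9.35
tool_pos: [0.5509, 0.0318, 0.0331]
eef_rot: [0.0, 0.998, -0.069, 0.0]
contact_force: [-4.5, -12.6, 5.1]
finger_gap: 0.584
grasp_force: 7.4
```

Call:
play_rows([
  {"offset":[0,0,0],"turn":[0,0,0],"gripper":0.4},
  {"offset":[0,0,0],"turn":[0,0,0],"gripper":0.4},
  {"offset":[0,0,0],"turn":[0,0,0],"gripper":0.4},
  {"offset":[0,0,0.1],"turn":[0,0,0],"gripper":0.4},
  {"offset":[0,0,0.3],"turn":[0,0,0],"gripper":0.4},
  {"offset":[0,0,0.6],"turn":[0,0,0],"gripper":0.4},
  {"offset":[0,0,1.0],"turn":[0,0,0],"gripper":0.4},
  {"offset":[0,0,1.0],"turn":[0,0,0],"gripper":0.4},
])

```text
time_s: 10.35
tool_pos: [0.5515, 0.032, 0.0588]
eef_rot: [-0.0, 0.998, -0.069, 0.001]
contact_force: [-0.6, 0.3, -3.3]
finger_gap: 0.58
grasp_force: 40.0
```

```bash
python3 - <<'E'
from h import *
c=viewer.get_calibration("wrist"); im=viewer.get_image("wrist")
for k in blobs(im,'yellow'): print('band',cen(k),cv2.boundingRect(k))
s=robot.read_state(); print(s['tool_pos'],s['finger_gap'],s['grasp_force'],s['contact_force'])
cv2.imwrite("pics/w5.png",im[:,:,::-1])
E
```

```text
band [326.19066591 234.95010434] (292, 222, 69, 27)
[0.55112198 0.03193393 0.0583036 ] 0.577514871268384 39.99050974845886 [ 0.31781619  0.41222389 -3.52868002]
```

View pics/w5.png

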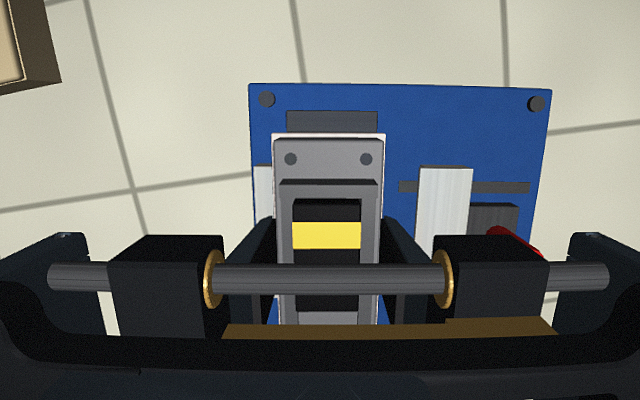

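The controller is clear of the seat and hangs level with the pack home (gap 52.6 mm, 40 N grip, 3.5 N load). Carry it to the tray, turning +10°.

Call:
play_rows([
  {"offset":[0,0,1.0],"turn":[0,0,0],"gripper":0.4},
  {"offset":[0,0.3,2.2],"turn":[0,0,0],"gripper":0.4},
  {"offset":[-0.2,1.3,3.0],"turn":[0,0,0.1],"gripper":0.4},
  {"offset":[-0.4,2.8,3.0],"turn":[0,0,0.2],"gripper":0.4},
  {"offset":[-0.7,4.6,3.0],"turn":[0,0,0.4],"gripper":0.4},
  {"offset":[-1.0,6.4,3.0],"turn":[0,0,0.6],"gripper":0.4},
  {"offset":[-1.2,8.2,3.0],"turn":[0,0,0.8],"gripper":0.4},
  {"offset":[-1.5,10.0,3.0],"turn":[0,0,1.0],"gripper":0.4},
])

```text
time_s: 11.4
tool_pos: [0.5128, 0.2833, 0.1325]
eef_rot: [-0.0, 1.0, 0.018, -0.0]
contact_force: [1.2, 1.0, -3.7]
finger_gap: 0.575
grasp_force: 40.0
```

Call:
play_rows([
  {"offset":[-0.2,1.4,0],"turn":[0,0,0],"gripper":0.4},
  {"offset":[-0.35,2.4,0],"turn":[0,0,0],"gripper":0.4},
  {"offset":[-0.4,3.0,0],"turn":[0,0,0],"gripper":0.4},
  {"offset":[-0.4,3.16,0],"turn":[0,0,0],"gripper":0.4},
  {"offset":[-0.4,3.16,0],"turn":[0,0,0],"gripper":0.4},
  {"offset":[-0.4,3.16,-0.6],"turn":[0,0,0],"gripper":0.4},
  {"offset":[-0.4,3.16,-1.2],"turn":[0,0,0],"gripper":0.4},
  {"offset":[-0.4,3.16,-1.2],"turn":[0,0,0],"gripper":0.4},
])

```text
time_s: 12.4
tool_pos: [0.5023, 0.3598, 0.1007]
eef_rot: [0.001, 1.0, 0.017, -0.001]
contact_force: [0.2, -0.1, -3.3]
finger_gap: 0.579
grasp_force: 40.0
```

```bash
python3 - <<'E'
from h import *
c=viewer.get_calibration("wrist"); im=viewer.get_image("wrist")
s=robot.read_state(); print(s['tool_pos'],s['eef_rot'],s['finger_gap'],s['grasp_force'],s['contact_force'])
g=blobs(im,'green',500)
for k in g: print(cv2.boundingRect(k))
cv2.imwrite("pics/w6.png",im[:,:,::-1])
E
```

```text
[0.50279548 0.36028314 0.10163903] [ 4.85235410e-04  9.99845871e-01  1.75332199e-02 -7.64846410e-04] 0.5825049108732558 39.99072968959808 [ 0.38188201 -0.13995849 -3.13121736]
(246, 75, 163, 151)
```

View pics/w6.png

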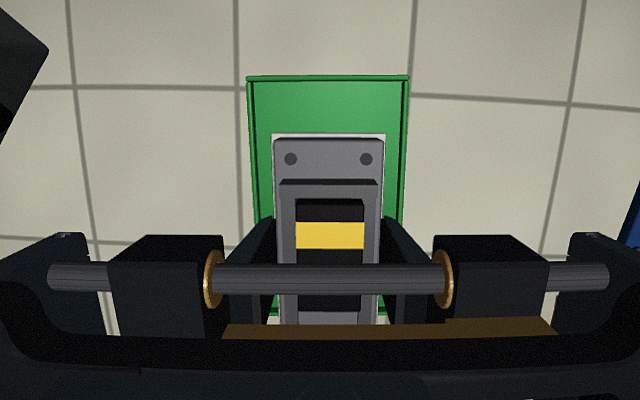

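The controller is centred over the tray, parallel to its walls. Lower slowly, judging by the contact force.

Call:
play_rows([
  {"offset":[0,0,-0.8],"turn":[0,0,0],"gripper":0.4},
  {"offset":[0,0,-1.7],"turn":[0,0,0],"gripper":0.4},
  {"offset":[0,0,-2.5],"turn":[0,0,0],"gripper":0.4},
  {"offset":[0,0,-3.0],"turn":[0,0,0],"gripper":0.4},
  {"offset":[0,0,-3.15],"turn":[0,0,0],"gripper":0.4},
  {"offset":[0,0,-3.22],"turn":[0,0,0],"gripper":0.4},
  {"offset":[0,0,-3.28],"turn":[0,0,0],"gripper":0.4},
  {"offset":[0,0,-3.3],"turn":[0,0,0],"gripper":0.4},
])

```text
time_s: 13.45
tool_pos: [0.5034, 0.361, 0.0206]
eef_rot: [-0.0, 1.0, 0.018, 0.0]
contact_force: [-0.5, -0.0, -4.3]
finger_gap: 0.578
grasp_force: 40.0
```

Call:
play_rows([
  {"offset":[0,0,-0.01],"turn":[0,0,0],"gripper":0.4},
  {"offset":[0,0,-0.02],"turn":[0,0,0],"gripper":0.4},
  {"offset":[0,0,-0.03],"turn":[0,0,0],"gripper":0.4},
  {"offset":[0,0,-0.04],"turn":[0,0,0],"gripper":0.4},
  {"offset":[0,0,-0.05],"turn":[0,0,0],"gripper":0.4},
  {"offset":[0,0,-0.06],"turn":[0,0,0],"gripper":0.4},
  {"offset":[0,0,-0.06],"turn":[0,0,0],"gripper":0.4},
  {"offset":[0,0,-0.06],"turn":[0,0,0],"gripper":0.4},
])

```text
time_s: 14.45
tool_pos: [0.5032, 0.3608, 0.0191]
eef_rot: [0.0, 1.0, 0.018, -0.0]
contact_force: [-3.5, -2.1, 6.1]
finger_gap: 0.577
grasp_force: 40.0
```

Touched down, the force rising to about 6 N. Release and rise.

Call:
play_rows([
  {"offset":[0,0,0],"turn":[0,0,0],"gripper":0.62},
  {"offset":[0,0,0],"turn":[0,0,0],"gripper":0.75},
  {"offset":[0,0,0],"turn":[0,0,0],"gripper":0.75},
  {"offset":[0,0,0],"turn":[0,0,0],"gripper":0.75},
  {"offset":[0,0,0.5],"turn":[0,0,0],"gripper":0.75},
  {"offset":[0,0,1.5],"turn":[0,0,0],"gripper":0.75},
  {"offset":[0,0,3.0],"turn":[0,0,0],"gripper":0.75},
  {"offset":[0,0,5.0],"turn":[0,0,0],"gripper":0.75},
])

```text
time_s: 15.45
tool_pos: [0.5027, 0.3605, 0.145]
eef_rot: [0.0, 1.0, 0.018, -0.0]
contact_force: [0.8, 0.2, 0.5]
finger_gap: 0.747
grasp_force: 0.0
```

Call:
play_rows([
  {"offset":[0,-1.5,1.0],"turn":[0,0,0],"gripper":0.75},
  {"offset":[0,-3.5,2.0],"turn":[0,0,0],"gripper":0.75},
  {"offset":[0,-5.5,3.0],"turn":[0,0,0],"gripper":0.75},
  {"offset":[0,-7.5,4.0],"turn":[0,0,0],"gripper":0.75},
  {"offset":[0,-8,4.0],"turn":[0,0,0],"gripper":0.75},
  {"offset":[0,-8,4.0],"turn":[0,0,0],"gripper":0.75},
  {"offset":[0,-8,4.0],"turn":[0,0,0],"gripper":0.75},
  {"offset":[0,-8,4.0],"turn":[0,0,0],"gripper":0.75},
])

```text
time_s: 16.45
tool_pos: [0.5029, 0.1617, 0.2431]
eef_rot: [0.0, 1.0, 0.018, -0.001]
contact_force: [0.7, 0.3, 0.2]
finger_gap: 0.749
grasp_force: 0.0
```

```bash
python3 - <<'E'
from h import *
a=viewer.get_image("top"); b=viewer.get_image("scene")
f=lambda i,s:cv2.resize(i[s][:,:,::-1],(400,400),interpolation=cv2.INTER_CUBIC)
cv2.imwrite("pics/end.png",np.hstack([f(a,np.s_[150:290,90:230]),f(b,np.s_[60:220,320:480])]))
print(robot.read_state()['tool_pos'])
E
```

```text
[0.5030044  0.16148008 0.24323491]
```

View pics/end.png

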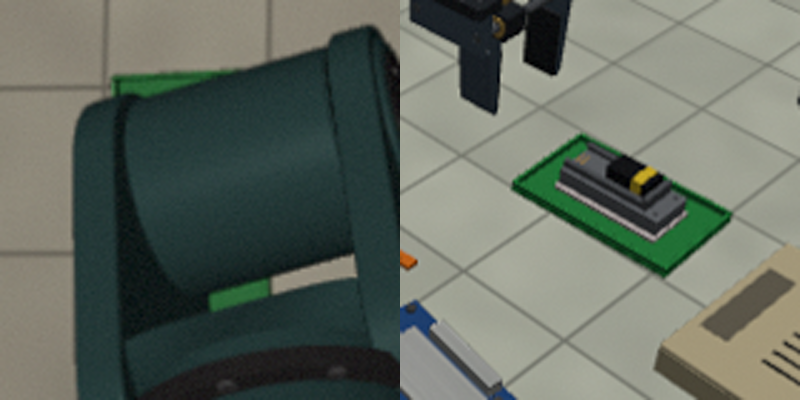

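The scene crop shows the controller flat in the tray, pack up and against the stop wall. I'll check the band's position numerically before handing in.

```bash
python3 - <<'E'
from h import *
c=viewer.get_calibration("scene"); im=viewer.get_image("scene")
for k in blobs(im,'yellow',10):
    P=plane(c,[cen(k)],.052)[0]; print('band',P.round(4),cen(k))
    ok=np.hypot(P[0]-.5240,P[1]-.3605)<.008
    if ok: print(robot.read_state()['time_s'],robot.finish_job()); break
E
```

```text
band [0.5209 0.3613 0.052 ] [416.98974359 130.26666667]
the job is handed in; nothing more can be done
16.6 None
```

The job is handed in at 16.6 s. The pack is pushed home against its stop, and the jaw was opened about 30 mm by the knob. The controller lies flat, pack side up, in the green tray.

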